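Roll a lugged bushing upright and load it into the sloping magazine

ROBOT

A 6-joint arm with a two-finger parallel gripper is mounted at the origin on a cart in front of the work surface, level with it; the furniture and walls round the work are solid. World frame = base frame: x ahead of the robot, y to its left, z up, the work surface at z = 0. Lengths are in m, angles in rad, forces in N, time in s.
With the tool pointing down it reaches from about 0.3 to 0.775 m from the base axis. Payload 14.6 kg.
Tool frame: the origin (TCP) lies at the very end of the fingers, on their centre line; the grasp point (between the pads) lies 19 mm behind it; z points along the fingers, x is the direction in which the jaws open and shut, and the axes are right-handed (so a half turn about z gives the same grasp; the last joint's range is limited). The gripper opens to 94 mm and grips with 3 to 60 N. Pads are 16 mm wide; open, the fingers measure 119 mm over their backs; the gripper's body (75 mm by 177 mm) begins 78 mm behind the grasp point.
Start: joints at [1.139, 0.3, 1.521, -0, 1.321, -0.067], TCP at [0.196, 0.514, 0.205] pointing down, gripper open.
Joint ranges: [-3.03, 3.03], [-0.79, 2.21], [0.23, 2.52], [-1.04, 4.18], [0, 3.07], [-2.55, 2.55]. Speed limits (rad/s): [2.22, 2.22, 2.57, 3.14, 3.14, 3.14].

INTERFACE

Orientations are given as [roll, pitch, yaw] about the fixed x, y, z axes, in that order (R = Rz(yaw) Ry(pitch) Rx(roll)).
In Python, from station import ctrl gives the robot as it stands.
- The arm moves only by the shell command python3 -m inch 'ROWS' [FORCE]. ROWS is JSON, one flat list of numbers, 7 for each row, row after row: the shift along the tool's x, y, z in cm, then the turn, a rotation vector about the tool's x, y, z in rad, then the opening, from 0 (shut) to 1 (fully open). In form: [tx, ty, tz, wx, wy, wz, claw, tx, ty, tz, wx, wy, wz, claw, ...]. A call has 1 to 20 rows; each row shifts and turns the commanded pose from where the row before left it, along the tool's axes as they then stand; what a row does not reach is not made up. A row lasts 1/8 s, in which the tool goes at most 62.5 mm and 10.7 degrees, less where a joint would pass 70% of its speed; a pose out of reach is approached as far as the arm can. A call is refused whole if a number of a shift passes 6.25 or a number of a turn 0.188, either way. A call with a gripper value outside its range is refused whole. The fingers move at their own pace and stop on an object; FORCE is the grip in N (left out, the last holds). Time passes only in rows, so rows that do not move let the fingers close. It gives the time, the measured TCP pose, the force and the opening at its end, in the units of the state.
- ctrl.get_obs(): the state, without advancing time (a new reading comes with each control period).
- ctrl.camera(name): name is "side" or "top"; returns (picture, depth): 400x640x3 uint8, red, green, blue; 400x640 float32, m along the optical axis (not along the pixel's ray), 0 where there is no reading.
- ctrl.camera_params(name): a dict with "vertical_fov" (degrees; the focal length in pixels is half the picture's height over the tangent of half this angle, whatever the lens; pixels are square), "cx", "cy" (the principal point, pixels), "camera_from_world" (4x4, takes a point from world to camera coordinates). Camera axes: x right, y down, z forward; pixel columns grow to the right and rows downward; lengths in m; the calibration is good to about 2 mm. A picture is of the moment at which its call begins. camera_params takes no time and is no camera call.
- ctrl.hand_in(): hands the job in, once; it reports no verdict.
Trained networks look in the newest picture that a camera, given by its name, has taken for a name from the list of things; names that differ only in an ending like _2 or _b are one class to them, and where a whole thing is asked for, a point or a joint stands for the part that bears it (a point fixed in the world has none). Each returns a list of dicts, best first, with "score" (0 to 1); they miss things now and then, are a little off and sometimes report something else, mostly with a low value. They report only what shows in the picture. A call takes as long as a camera call. They do not tell look-alikes from the thing itself.
- ctrl.spot_in(camera, label): "bbox" ([centre column, centre row, width, height] in pixels, round what is visible of it).
- ctrl.place_of(camera, label): "centre" ([column, row] in pixels: a listed point, or the origin of a listed thing).
The state is a dict: "time_s": time; "qpos": joint angles; "joint_vel": joint speeds; "tau": joint torques, N m; "ee_pos": TCP position; "eef_rot": TCP orientation; "force": force on the tool from outside, world axes, zero at the start; "moment": the same for the moment, N m; "grip_width": finger opening in m.
Only numpy, scipy, OpenCV 4.12 (cv2) and the standard library are available. Lean on these libraries where they do the work, as an engineer would, in place of code of your own. Each camera call takes 0.05 s, during which the arm holds its last target. There are 200 camera calls.

TASK

Roll the loose bushing along the bench, without lifting it, until its lug points straight up. Then, lug on top and lug end leading downhill, tilt it in line with the sloping magazine, set it down on the open upper rails before you let go, and let it slide down, lug in the slot, against the bushing already loaded. Leave that bushing and the standing spacers where they are.

Things in the scene. Friction and masses are not known exactly. Their poses are not given: they have to be found in the camera images.
- bushing_center (a point): Centre of the loose bushing to load: a bare aluminium cylinder, 40 mm diameter, 70 mm long, about 0.25 kg, lying on its side on the bench (centre 20 mm up). x runs along the cylinder, away from the lug end; z points from the axis to the lug, so z upright means lug up. At the start the lug points right (-y), about 5 degrees below level, and the lug end faces the robot.
- bushing: The loose bushing; same origin and axes as its centre. Two thin dark rings mark the end away from the lug. It rolls with a little resistance and stays where it is left. Shut fingers pressed lightly (about 5 N) on its top at mid-length and moved left roll it lug up; its axis moves only half as far as the fingers, which run off the top after some 40 mm: set them back and stroke again.
- lug (a point): Point in the lug of the loose bushing: a steel block 14 mm long along the bushing, 8 mm wide, standing 7 mm proud of the cylinder (top 27 mm from the axis), flush with one end. The point lies 28 mm from the bushing's centre along its -x and 23 mm out from the axis. The rest of the cylinder is smooth.
- trough: Sloping trough on its fixed stand. Origin on the axis of the bushings lying in it, at the face of the end stop at the low end (55 mm above the bench), which faces the robot. x runs uphill, rising 30 degrees; z is square to the slope, upward. Two slick rails form a V up to x = 200 mm; a bushing let go on them slides down by itself.
- entry (a point): Where the bushing's centre is well placed when set down on the open rails: 125 mm uphill of the stop face, axes as the trough. Beside the bushing the rails are 17 mm from the middle or less, and end 12 mm below its axis: fingers on its two sides are clear of them if they reach no more than 9 mm below the axis.
- seat (a point): Where the bushing's centre is when fully down, end to end with the loaded one: 105 mm uphill of the stop face, axes as the trough. From the stop to 84 mm uphill, side cheeks (28 mm either side over all) carry two cover strips 23 to 26 mm above the axis, with a 20 mm slot between them for the lugs; there a bushing can only be slid in from uphill.
- loaded_center (a point): Centre of an identical bushing already in the magazine against the stop, its lug up in the slot; 35 mm uphill of the stop face. It must stay.
- spacer0: Plain aluminium spacer without lug, 32 mm diameter, 38 mm high, standing on end farther back; origin at the centre of its underside. Not to be disturbed.
- spacer1: A second plain spacer like it, also standing on end. Not to be disturbed.
Mind the look-alikes: they are no part of the job. What is shaped like the bushing but purple or red is not meant.

How it is judged:
By the outcome, as a careful person would: the job done as asked, in the order asked, and still so for the second after the job is handed in, with the robot touching nothing.
It also fails if it takes over 61 s, if anything falls off the work surface, if the arm or the gripper's body presses on something with over 40 N, if the wrist force passes 120 N, or if a joint passes its speed limit or range.

## Working session

There is one attempt and no reset: what is moved stays moved. The work goes in short steps, Python scripts to look and compute and a shell command to move; the robot and the scene stay as the last step left them, time stands still between calls to the robot, and variables do not carry over. Pictures are saved under pics/ and viewed, about 8 in all and at most 12, crops included, and the job is handed in when it is done.

```bash
mkdir -p pics; ls; cat > h.py <<'E'
import numpy as np, cv2
from station import ctrl
from scipy.spatial.transform import Rotation as R
def cam(n):
    p=ctrl.camera_params(n); f=200/np.tan(np.radians(p['vertical_fov'])/2)
    return f,p['cx'],p['cy'],np.array(p['camera_from_world'])
def pix2w(n,u,v,d):
    f,cx,cy,T=cam(n); return (np.linalg.inv(T)@[(u-cx)*d/f,(v-cy)*d/f,d,1])[:3]
def ray_z(n,u,v,z):
    a=pix2w(n,u,v,0); b=pix2w(n,u,v,1); return a+(b-a)*(z-a[2])/(b[2]-a[2])
def w2pix(n,P):
    f,cx,cy,T=cam(n); q=T@np.append(P,1); return np.array([f*q[0]/q[2]+cx,f*q[1]/q[2]+cy])
def cloud(n,d):
    f,cx,cy,T=cam(n); v,u=np.mgrid[:400,:640]
    q=np.stack([(u-cx)*d/f,(v-cy)*d/f,d,np.ones_like(d)],-1); return (q@np.linalg.inv(T).T)[...,:3]
def save(im,name): cv2.imwrite('pics/'+name,cv2.cvtColor(im,cv2.COLOR_RGB2BGR))
E
python3 - <<'E'
from h import *
np.set_printoptions(precision=3,suppress=True)
ims=[]
for n in ['side','top']:
    p,d=ctrl.camera(n); np.savez(f'/tmp/{n}0.npz',p=p,d=d); ims.append(p)
    print(n,cam(n)[0],np.linalg.inv(cam(n)[3]))
    for l in ['bushing','bushing_center','lug','trough','entry','seat','loaded_center','spacer0']:
        print(l,[(np.round(r['centre']),round(r['score'],2)) for r in ctrl.place_of(n,l)][:4])
save(ims[0],'side0.png');save(ims[1],'top0.png')
print(ctrl.get_obs())
E
```

```text
pics
side 440.0155879918968 [[-0.464  0.7   -0.543  1.106]
 [ 0.886  0.357 -0.297  0.244]
 [-0.014 -0.618 -0.786  0.872]
 [ 0.     0.     0.     1.   ]]
bushing [(array([186., 236.]), 0.77), (array([372., 194.]), 0.73), (array([420., 187.]), 0.59), (array([318., 205.]), 0.55)]
bushing_center [(array([420., 188.]), 0.8), (array([188., 236.]), 0.73), (array([318., 208.]), 0.63)]
lug [(array([174., 245.]), 0.94), (array([406., 191.]), 0.7), (array([368., 202.]), 0.67), (array([313., 196.]), 0.55)]
trough [(array([418., 218.]), 0.89)]
entry [(array([411., 237.]), 0.91), (array([319., 207.]), 0.73), (array([314., 206.]), 0.31)]
seat [(array([416., 240.]), 0.59)]
loaded_center [(array([420., 224.]), 0.56)]
spacer0 [(array([267., 258.]), 0.82), (array([314., 270.]), 0.52)]
top 442.16127928834 [[-0.016 -0.994  0.11   0.45 ]
 [-1.     0.018  0.021 -0.052]
 [-0.023 -0.109 -0.994  1.381]
 [ 0.     0.     0.     1.   ]]
bushing [(array([272., 267.]), 0.83), (array([333., 207.]), 0.69)]
bushing_center [(array([333., 208.]), 0.87), (array([301., 246.]), 0.8), (array([271., 265.]), 0.65)]
lug [(array([342., 216.]), 0.89), (array([298., 231.]), 0.77), (array([278., 259.]), 0.53)]
trough [(array([253., 228.]), 0.59)]
entry [(array([246., 191.]), 0.85)]
seat [(array([246., 198.]), 0.78)]
loaded_center [(array([254., 218.]), 0.68)]
spacer0 [(array([314., 161.]), 0.51), (array([339., 161.]), 0.46), (array([247., 197.]), 0.33)]
{'time_s': 0.9, 'qpos': array([ 1.139,  0.3  ,  1.521, -0.   ,  1.321, -0.067]), 'joint_vel': array([ 0.001, -0.002, -0.   , -0.001,  0.001, -0.   ]), 'tau': array([  0.002, -53.165, -35.291,   0.071,   0.021,  -0.   ]), 'ee_pos': array([0.196, 0.514, 0.205]), 'eef_rot': array([ 3.142, -0.   ,  1.206]), 'force': array([-0.348, -0.24 ,  0.526]), 'moment': array([-0.008, -0.004,  0.031]), 'grip_width': 0.09386213379367225}
```

View pics/side0.png

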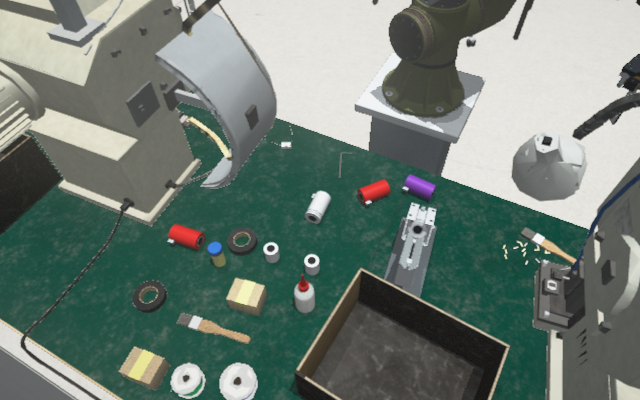

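View pics/top0.png

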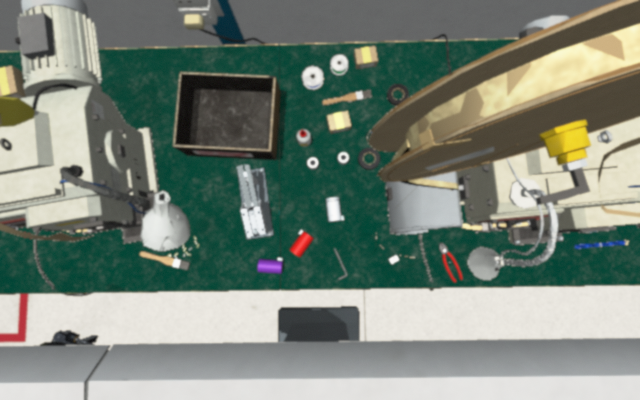

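Side: the loose bushing is the silver one at (318,207). The look-alikes are red at (375,190) and (186,236) and purple at (420,187). The trough is at (418,225) and the spacers at (272,250) and (312,262). Top: the silver one is at (333,208), red at (301,244), purple at (270,267), the trough at (255,202), and the spacers at (313,162) and (343,157). Next I confirm it with an enlarged crop and measure.

```bash
python3 - <<'E'
from h import *
np.set_printoptions(precision=4,suppress=True)
S=np.load('/tmp/side0.npz');T=np.load('/tmp/top0.npz')
a=cv2.resize(S['p'][160:310,250:450],(800,600),interpolation=cv2.INTER_CUBIC)[:, :]
b=cv2.resize(T['p'][150:250,230:360],(520,400),interpolation=cv2.INTER_CUBIC)
save(cv2.resize(S['p'][165:300,295:445],(600,540),interpolation=cv2.INTER_CUBIC),'c1.png')
save(b,'c2.png')
for n,D,pts in [('side',S,[(318,207),(414,215),(272,247),(312,260),(375,215),(350,240)]),('top',T,[(333,208),(313,162),(343,157),(300,200),(255,202),(253,170)])]:
    C=cloud(n,D['d'])
    for u,v in pts: print(n,u,v,C[v,u],D['d'][v,u])
print(w2pix('side',[.196,.514,.205]),w2pix('top',[.196,.514,.205]))
# bushing clouds
for n,D,(u0,u1,v0,v1) in [('side',S,(300,335,188,226)),('top',T,(322,346,192,226))]:
    C=cloud(n,D['d'])[v0:v1,u0:u1].reshape(-1,3); C=C[(C[:,2]>0.010)&(C[:,2]<.06)]
    print(n,len(C),C.min(0),C.max(0),np.median(C,0)); print(np.percentile(C,[2,98],axis=0))
E
```

```text
side 318 207 [ 0.5679 -0.0589  0.0398] 1.0359225
side 414 215 [0.5387 0.1575 0.109 ] 0.93311644
side 272 247 [ 0.7109 -0.098   0.0396] 0.9700947
side 312 260 [ 0.6999 -0.0037  0.0408] 0.9470957
side 375 215 [0.5009 0.0612 0.0005] 1.0675037
side 350 240 [0.595  0.0386 0.0038] 1.0205358
top 333 208 [ 0.5592 -0.0655  0.0355] 1.3491417
top 313 162 [ 0.7029 -0.0064  0.0347] 1.366907
top 343 157 [ 0.716  -0.0992  0.0382] 1.3629088
top 300 200 [0.5884 0.037  0.006 ] 1.3837584
top 255 202 [0.5771 0.1653 0.0832] 1.3084977
top 253 170 [0.686  0.1843 0.0079] 1.3955783
[635.6163 134.2021] [113.8547 345.4456]
side 508 [ 0.5168 -0.0948  0.0104] [ 0.5931 -0.043   0.0429] [ 0.5613 -0.0615  0.0349]
[[ 0.5216 -0.0901  0.0136]
 [ 0.5914 -0.0449  0.0418]]
top 314 [ 0.5082 -0.0988  0.0107] [ 0.5927 -0.0351  0.0472] [ 0.5546 -0.0679  0.0359]
[[ 0.5222 -0.0927  0.019 ]
 [ 0.5898 -0.0472  0.0436]]
```

View pics/c1.png

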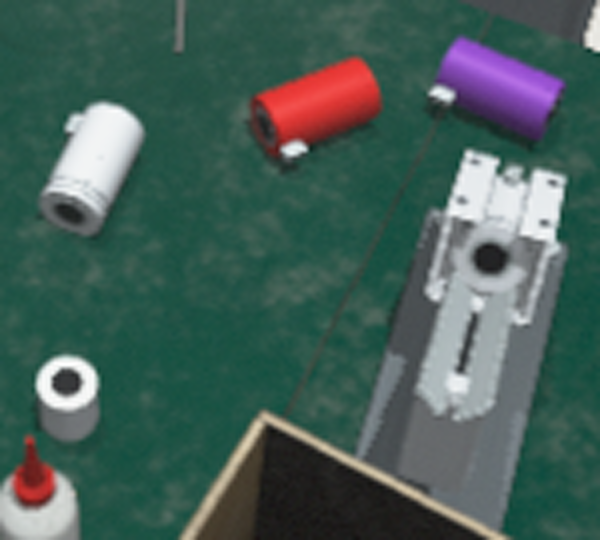

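View pics/c2.png

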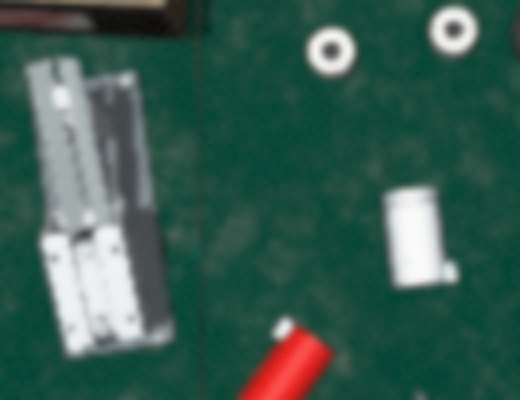

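The crops confirm it: the silver cylinder at side (318,207) has two dark rings at its far end and a lug at its near end pointing right. Magazine: covers at low end, open rails uphill to the box. Now I fit poses to the depth clouds.

```bash
cat >> h.py <<'E'
from scipy.optimize import least_squares
def fitcyl(C):
    C=C[(C[:,2]>0.008)&(C[:,2]<.045)]
    def res(p):
        a=np.array([np.cos(p[2]),np.sin(p[2])]); n=np.array([-a[1],a[0]])
        l=(C[:,:2]-p[:2])@n; s=(C[:,:2]-p[:2])@a
        r=np.hypot(l,C[:,2]-.02)-.02
        return np.r_[r, np.maximum(abs(s)-.035,0)]
    return least_squares(res,[*C[:,:2].mean(0),0],loss='soft_l1',f_scale=.002)
E
python3 - <<'E'
from h import *
np.set_printoptions(precision=4,suppress=True)
S=np.load('/tmp/side0.npz');T=np.load('/tmp/top0.npz')
for n,D,(u0,u1,v0,v1) in [('side',S,(300,335,188,226)),('top',T,(324,346,192,226))]:
    C=cloud(n,D['d'])[v0:v1,u0:u1].reshape(-1,3)
    r=fitcyl(C);p=r.x; a=np.array([np.cos(p[2]),np.sin(p[2])]);C=C[(C[:,2]>.01)]
    s=(C[:,:2]-p[:2])@a; l=(C[:,:2]-p[:2])@[-a[1],a[0]];m=C[:,2]>.03; print(n,p[:2],np.degrees(p[2]),r.cost,'ext',np.percentile(s[m],[1,99]), 'ctr',p[:2]+a*np.percentile(s[m],[1,99]).mean(),np.percentile(l,[1,99]))
print([ray_z('top',u,v,.03) for u,v in [(332.75,197),(334.5,221.3)]])
print([ray_z('top',230+u/4,150+v/4,z) for u,v,z in [(68,355,.077),(142,340,.077),(42,237,.12),(120,218,.12)]])
# trough fit
for n,D,(u0,u1,v0,v1) in [('side',S,(385,450,195,280)),('top',T,(232,275,160,242))]:
    C=cloud(n,D['d'])[v0:v1,u0:u1].reshape(-1,3); C=C[C[:,2]>.06]
    def fr(p,C=C):
        Rm=R.from_euler('ZY',[p[2],-np.pi/6]).as_matrix(); return (C-[p[0],p[1],.055])@Rm
    p=np.array([.49,.16,.12])
    for it in range(6):
        q=fr(p); m=(abs(q[:,2]-.026)<.006)&(q[:,0]>-.01)&(q[:,0]<.09)&(abs(q[:,1])<.035)
        def res(p):
            q=fr(p)[m]; return np.r_[q[:,2]-.026, .7*np.maximum(abs(q[:,1])-.028,0), .7*np.maximum(-q[:,0],0),.7*np.maximum(q[:,0]-.084,0)]
        rr=least_squares(res,p,loss='soft_l1',f_scale=.002); p=rr.x
    q=fr(p)
    print(n,p[:2],np.degrees(p[2]),m.sum(),rr.cost,np.percentile(q[m],[1,50,99],axis=0))
    np.savez(f'/tmp/tr_{n}.npz',q=q)
    # rails beyond
    r=q[(q[:,0]>.09)&(q[:,0]<.2)&(abs(q[:,1])<.03)&(q[:,2]>-.03)]
    for x in np.arange(.09,.2,.02):
        k=r[(r[:,0]>x)&(r[:,0]<x+.02)]; print(x,len(k), np.percentile(k[:,1:],[3,50,97],axis=0).ravel() if len(k) else '')
E
```

```text
side [ 0.5561 -0.0663] 6.105932156023855 0.0015022855628174132 ext [-0.0365  0.5795] ctr [ 0.8261 -0.0374] [-0.0233  0.2502]
top [ 0.5558 -0.0671] 6.5833157868808785 0.0007651172826291477 ext [-0.0342  0.0352] ctr [ 0.5563 -0.067 ] [-0.0253  0.0199]
[array([ 0.5935, -0.0654,  0.03  ]), array([ 0.5188, -0.0693,  0.03  ])]
[array([0.4693, 0.19  , 0.077 ]), array([0.4794, 0.1353, 0.077 ]), array([0.5533, 0.2009, 0.12  ]), array([0.566 , 0.1447, 0.12  ])]
side [0.4968 0.1673] 7.676721949438171 339 0.0003868201071571177 [[-0.0054 -0.0278  0.0201]
 [ 0.0422  0.0008  0.026 ]
 [ 0.0843  0.0273  0.0286]]
0.09 68 [-0.017  -0.0233  0.0028 -0.0173  0.0171 -0.0126]
0.11 74 [-0.0172 -0.0234  0.     -0.0172  0.0168 -0.0127]
0.13 76 [-0.0173 -0.0242  0.003  -0.0173  0.017  -0.0124]
0.15000000000000002 83 [-0.0168 -0.0231 -0.0008 -0.0174  0.0171 -0.0129]
0.17 103 [-0.0175 -0.0289  0.0001 -0.0184  0.0169 -0.0128]
0.19 67 [-0.0169 -0.0248  0.0025 -0.019   0.016  -0.013 ]
top [0.4987 0.1661] 8.196016992279239 407 0.0009014714219958674 [[-0.0061 -0.028   0.0203]
 [ 0.0387 -0.0008  0.0257]
 [ 0.0828  0.0274  0.0308]]
0.09 64 [-0.0174 -0.0247  0.0038 -0.0169  0.0164 -0.0107]
0.11 68 [-0.0173 -0.025   0.0031 -0.0175  0.0163 -0.0109]
0.13 72 [-0.0177 -0.0247  0.0033 -0.0173  0.0161 -0.0104]
0.15000000000000002 74 [-0.0182 -0.0256  0.0017 -0.0179  0.0163 -0.01  ]
0.17 82 [-0.0181 -0.0249  0.001  -0.0181  0.016  -0.0123]
0.19 38 [-0.0183 -0.0244  0.0032 -0.0188  0.0167 -0.0126]
```

```bash
cat >> h.py <<'E'
def delta(target,rpy_or_R):
    o=ctrl.get_obs(); Rc=R.from_euler('xyz',o['eef_rot']); Rt=R.from_matrix(rpy_or_R)
    return Rc.inv().apply(np.array(target)-o['ee_pos'])*100,(Rc.inv()*Rt).as_rotvec(), Rt.inv().apply(np.array(target)-o['ee_pos'])*100
def toolR(yaw,tilt=0):  # bushing frame (x along yaw, rising tilt) -> tool: x=+-y, z=-z
    B=R.from_euler('ZY',[yaw,-tilt]).as_matrix(); return np.c_[B[:,1],B[:,0],-B[:,2]]
E
python3 - <<'E'
from h import *
np.set_printoptions(precision=3,suppress=True)
for n in ['side','top']:
    C=cloud(n,np.load(f'/tmp/{n}0.npz')['d']).reshape(-1,3)
    C=C[(C[:,2]>.13)&(C[:,2]<.5)&(C[:,0]>.15)&(C[:,0]<.85)&(abs(C[:,1])<.7)]
    h,xe,ye=np.histogram2d(C[:,0],C[:,1],bins=[7,14],range=[[.15,.85],[-.7,.7]]); print(n,'rows x .15.., cols y -.7..');print(h.astype(int))
for yaw in (.1,.1-np.pi): print(delta([.556,-.075,.1],toolR(yaw)))
print(delta([.556,-.075,.1],R.from_euler('xyz',ctrl.get_obs()['eef_rot']).as_matrix()))
E
```

```text
side rows x .15.., cols y -.7..
[[   0    0    0    0    0    0    0    0    0    0   16  648    0    0]
 [   0    0    0    0    0    0    0    0    0    0    0    0    0    0]
 [   0    0  107    0    0    0    0    0    0    0    0    0    0    0]
 [   0    0  611  631 2837   30    0    0    0  207 3111  692    0    0]
 [   0    0 1995 4586 5248  175    0    0    0    1 1422 3019    2    0]
 [ 390 2642 4766 4823  115    0    0    0  300  274  275 4347  346    0]
 [ 630 4550 3264  631    0    0    0    1  202    0  234 2273  834    0]]
top rows x .15.., cols y -.7..
[[   0    0    0    0    0    0    0    0    0    0    0    2  370    0]
 [   0    0    0    0    0    0    0    0    0    0    0   21  163    0]
 [   0    0 1143    0    0    0    0    0    0    0   75    0    0    0]
 [1720 1626 1858  671 1637    7    0    0    0  239 1674 1549 1812  757]
 [1788 1196 2221 1235 1006    1    0    0    0    2  211 2374 2428  792]
 [ 534   90    0    0    0    0    0    0  136  101   77 2489 2167  297]
 [   0    0    0    0    0    0    0    0   75    0   84 1252 1960  335]]
(array([-42.174,  54.615,  10.548]), array([ 0.   , -0.   , -0.465]), array([-62.179,  29.919,  10.55 ]))
(array([-42.174,  54.615,  10.548]), array([-0.   , -0.   ,  2.677]), array([ 62.179, -29.919,  10.55 ]))
(array([-42.174,  54.615,  10.548]), array([0., 0., 0.]), array([-42.174,  54.615,  10.548]))
```

```bash
python3 -m inch '[0,0,0,0,0,-0.155,0, 0,0,0,0,0,-0.155,0, 0,0,0,0,0,-0.155,0, 0,4.5,0,0,0,0,0, 0,4.5,0,0,0,0,0, -5.2,0,0,0,0,0,0, -5.2,0,0,0,0,0,0, -5.2,0,0,0,0,0,0, -5.2,0,0,0,0,0,0, -5.2,0,0,0,0,0,0, -5.2,0,0,0,0,0,0, -5.2,0,0,0,0,0,0, -5.2,0,0,0,0,0,0, -5.2,0,0,0,0,0,0, -5.2,0,0,0,0,0,0, -5.2,0,0,0,0,0,0, -5.0,0,0,0,0,0,0, 0,0,0,0,0,0,0]' 5
python3 - <<'E'
from h import *
np.set_printoptions(precision=3,suppress=True)
print(delta([.556,-.075,.06],toolR(.1)))
E
```

```text
time_s: 3.15
ee_pos: [0.3479, -0.0984, 0.2054]
eef_rot: [-3.141, 0.0, 1.666]
force: [-0.0, 0.9, -0.8]
grip_width: 0.0007
(array([ 0.349, 20.944, 14.54 ]), array([-0.   ,  0.   , -0.004]), array([ 0.253, 20.943, 14.542]))
```

```bash
python3 -m inch '[0.1,5.2,2,0,0,0,0, 0.1,5.2,3,0,0,0,0, 0.1,5.2,3,0,0,0,0, 0,5.3,3,0,0,0,0, 0,0,2,0,0,0,0, 0,0,0,0,0,0,0,0,0,0,0,0,0,0]'
python3 - <<'E'
from h import *
np.set_printoptions(precision=4,suppress=True)
p,d=ctrl.camera('side');q,e=ctrl.camera('top')
save(np.vstack([cv2.resize(p[175:235,290:350],(480,480),interpolation=cv2.INTER_CUBIC)]),'c3.png')
print(ctrl.get_obs()['ee_pos'])
C=cloud('side',d)[188:226,300:335].reshape(-1,3);C=C[(C[:,0]<.61)&(C[:,0]>.51)&(C[:,1]<-.03)&(C[:,1]>-.1)]
C=C[C[:,2]<.043]; r=fitcyl(C); print(r.x,r.cost)
for n in ['side','top']:
  for l in ['bushing_center','lug']: print(n,l,[(np.round(r['centre'],1),ray_z(n,*r['centre'],.02),round(r['score'],2)) for r in ctrl.place_of(n,l)][:4])
E
```

```text
time_s: 4.03
ee_pos: [0.5558, -0.0717, 0.0767]
eef_rot: [3.14, 0.0, 1.671]
force: [1.2, -0.0, 0.8]
grip_width: 0.0004
[ 0.556  -0.0721  0.077 ]
[ 0.5563 -0.0665  0.1085] 0.001480833506916994
side bushing_center [(array([184.4, 234.6]), array([ 0.7657, -0.304 ,  0.02  ]), 0.81), (array([375.4, 190.5]), array([0.4455, 0.0367, 0.02  ]), 0.74), (array([316.3, 207.2]), array([ 0.5575, -0.0695,  0.02  ]), 0.62), (array([420.6, 188.4]), array([0.3886, 0.1337, 0.02  ]), 0.61)]
side lug [(array([312.8, 193.8]), array([ 0.5251, -0.0965,  0.02  ]), 0.96), (array([371.1, 203.4]), array([0.4871, 0.0433, 0.02  ]), 0.93), (array([406.6, 190.8]), array([0.4114, 0.1056, 0.02  ]), 0.66), (array([174.8, 241.5]), array([ 0.7907, -0.3118,  0.02  ]), 0.62)]
top bushing_center [(array([270.4, 265.7]), array([0.3871, 0.1287, 0.02  ]), 0.75), (array([301.1, 245.1]), array([0.4482, 0.0342, 0.02  ]), 0.66), (array([331.9, 208.9]), array([ 0.5577, -0.0622,  0.02  ]), 0.58)]
top lug [(array([250.6, 219.8]), array([0.5283, 0.1896, 0.02  ]), 0.68), (array([281.6, 261.3]), array([0.3999, 0.0943, 0.02  ]), 0.66), (array([298.2, 230.5]), array([0.4929, 0.0426, 0.02  ]), 0.55), (array([343. , 215.5]), array([ 0.5367, -0.096 ,  0.02  ]), 0.53)]
```

View pics/c3.png

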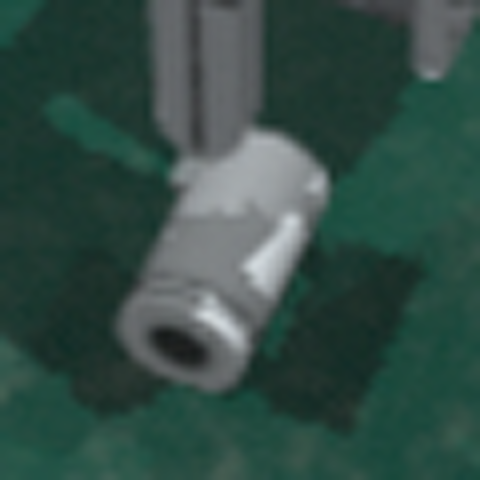

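The view shows the shut fingers hovering over the bushing at crop (205,150). The lug is at (180,175) on the right and the rings are at the near end. Descending to contact.

```bash
python3 -m inch '[-0.3,0,1.6,0,0,0,0, 0,0,1.5,0,0,0,0, 0,0,0,0,0,0,0, 0,0,0,0,0,0,0]'; python3 -m inch '[0,0,0.2,0,0,0,0, 0,0,0,0,0,0,0]';
```

```text
time_s: 4.82
ee_pos: [0.556, -0.0752, 0.0444]
eef_rot: [-3.141, -0.0, 1.671]
force: [0.1, -0.7, 0.9]
grip_width: 0.0002
time_s: 5.08
ee_pos: [0.556, -0.0752, 0.0426]
eef_rot: [3.141, 0.0, 1.671]
force: [-0.6, 0.4, 0.0]
grip_width: 0.0004
```

```bash
for i in 1; do python3 -m inch '[0,0,0.2,0,0,0,0, 0,0,0,0,0,0,0]'; done;  python3 -m inch '[0,0,0.1,0,0,0,0, 0,0,0,0,0,0,0]'
```

```text
time_s: 5.32
ee_pos: [0.5559, -0.0751, 0.0403]
eef_rot: [-3.141, -0.0, 1.671]
force: [-0.5, 0.1, 0.0]
grip_width: 0.0007
time_s: 5.58
ee_pos: [0.556, -0.0753, 0.0397]
eef_rot: [3.141, 0.0, 1.671]
force: [-1.8, -1.1, 2.6]
grip_width: 0.0006
```

```bash
python3 -m inch '[0,0,0.04,0,0,0,0, 0,0,0,0,0,0,0]';  python3 -m inch '[0.3,0,0,0,0,0,0, 0.3,0,0,0,0,0,0,0,0,0,0,0,0,0]'
```

```text
time_s: 5.82
ee_pos: [0.5561, -0.0753, 0.0395]
eef_rot: [3.141, 0.0, 1.671]
force: [-1.9, -1.3, 6.6]
grip_width: 0.0002
time_s: 6.2
ee_pos: [0.5556, -0.0692, 0.0399]
eef_rot: [3.141, 0.0, 1.671]
force: [-2.8, -1.5, 10.8]
grip_width: 0.0003
```

```bash
python3 -m inch '[0.4,0,-0.03,0,0,0,0, 0.5,0,0,0,0,0,0,0.5,0,0,0,0,0,0,0,0,0,0,0,0,0]';  python3 -m inch '[0.4,0,0,0,0,0,0, 0.4,0,0,0,0,0,0,0.4,0,0,0,0,0,0,0,0,0,0,0,0,0]'
```

```text
time_s: 6.7
ee_pos: [0.5542, -0.055, 0.0401]
eef_rot: [3.141, 0.0, 1.671]
force: [-2.3, 0.5, 8.4]
grip_width: 0.0003
time_s: 7.2
ee_pos: [0.5526, -0.0431, 0.0392]
eef_rot: [-3.141, -0.0, 1.671]
force: [0.3, -0.6, 1.2]
grip_width: 0.0004
```

```bash
python3 -m inch '[0,0,-1.5,0,0,0,0, 0,0,-1.5,0,0,0,0, 0,0,0,0,0,0,0]'; cat > look.py <<'E'
from h import *
import sys
np.set_printoptions(precision=4,suppress=True)
y=float(sys.argv[1])
for n in ['side','top']:
    p,d=ctrl.camera(n); u,v=w2pix(n,[.556,y,.02]).astype(int)
    u0,v0=u-26,v-26
    C=cloud(n,d)[v0:v0+52,u0:u0+52].reshape(-1,3);C=C[(C[:,0]<.61)&(C[:,0]>.505)&(abs(C[:,1]-y)<.04)&(C[:,2]<.05)]
    r=fitcyl(C[C[:,2]<.043]); x=r.x; a=np.array([np.cos(x[2]),np.sin(x[2])])
    s=(C[:,:2]-x[:2])@a; l=(C[:,:2]-x[:2])@[-a[1],a[0]]
    rad=np.hypot(l,C[:,2]-.02); m=(rad>.0225)&(s<-.018)&(s>-.04)&(C[:,2]>.01)
    print(n,x,r.cost,'lug pts',m.sum(),'roll from up deg (+ = right of up)',np.degrees(np.arctan2(-l[m],C[m,2]-.02)).round(0), 's',s[m].mean() if m.any() else '')
    save(cv2.resize(p[v0:v0+52,u0:u0+52],(480,480),interpolation=cv2.INTER_CUBIC),f'{sys.argv[2]}_{n}.png')
    for l in ['lug']: print(n,l,[(np.round(r['centre'],1),ray_z(n,*r['centre'],.035),round(r['score'],2)) for r in ctrl.place_of(n,l)][:4])
E
python3 look.py -0.05 d1
```

```text
time_s: 7.58
ee_pos: [0.5536, -0.0436, 0.0711]
eef_rot: [3.139, 0.001, 1.671]
force: [-0.5, -0.6, 0.2]
grip_width: 0.0003
side [ 0.5549 -0.05    0.1087] 0.0014095339359240348 lug pts 6 roll from up deg (+ = right of up) [ 39.  49.  41.  53.  40. -30.] s -0.02353589931977035
side lug [(array([366.6, 199.4]), array([0.4918, 0.0324, 0.035 ]), 0.89), (array([409.1, 192. ]), array([0.4244, 0.1148, 0.035 ]), 0.89), (array([322.4, 194. ]), array([ 0.5253, -0.0695,  0.035 ]), 0.61), (array([175.4, 240.3]), array([ 0.7931, -0.3028,  0.035 ]), 0.58)]
top [ 0.5078 -0.0686  0.5666] 6.269840104442642e-05 lug pts 0 roll from up deg (+ = right of up) [] s 
top lug [(array([279.4, 259.2]), array([0.4068, 0.0993, 0.035 ]), 0.65), (array([334.7, 216.4]), array([ 0.5335, -0.0702,  0.035 ]), 0.42)]
```

View pics/d1_side.png

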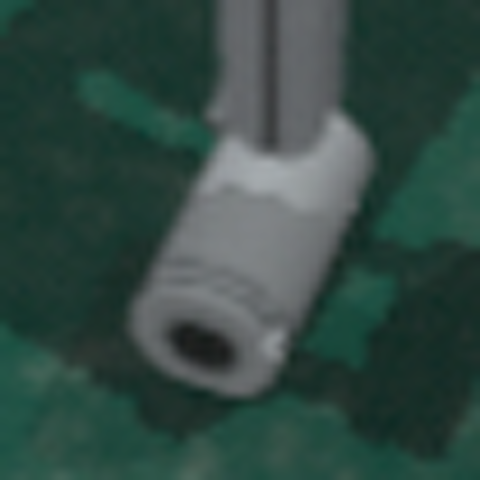

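The fingers are still above the bushing. The lug is now at crop (215,110), about 47° right of up, and the axis moved 16.5 mm as planned. Second stroke.

```bash
python3 -m inch '[-1.5,0,0,0,0,0,0, 0,0,1.5,0,0,0,0, 0,0,1.3,0,0,0,0, 0,0,0,0,0,0,0,0,0,0,0,0,0,0]'; python3 -m inch '[0,0,0.3,0,0,0,0, 0,0,0,0,0,0,0]'
```

```text
time_s: 8.4
ee_pos: [0.5539, -0.0581, 0.0405]
eef_rot: [-3.141, -0.0, 1.671]
force: [0.4, -0.3, 0.2]
grip_width: 0.0005
time_s: 8.65
ee_pos: [0.5545, -0.0586, 0.0394]
eef_rot: [3.141, 0.001, 1.671]
force: [-6.4, -2.3, 16.9]
grip_width: 0.0006
```

```bash
python3 -m inch '[0,0,0.05,0,0,0,0, 0,0,0,0,0,0,0]'
```

```text
time_s: 8.9
ee_pos: [0.5546, -0.0587, 0.0393]
eef_rot: [3.141, 0.001, 1.671]
force: [-8.3, -2.8, 20.2]
grip_width: 0.0004
```

```bash
python3 -m inch '[0,0,-0.2,0,0,0,0, 0,0,0,0,0,0,0]';python3 -m inch '[0.3,0,0,0,0,0,0, 0.4,0,0,0,0,0,0,0.4,0,0,0,0,0,0,0,0,0,0,0,0,0]'
```

```text
time_s: 9.15
ee_pos: [0.5543, -0.0582, 0.0398]
eef_rot: [3.141, 0.0, 1.671]
force: [-0.6, -0.5, 4.3]
grip_width: 0.0002
time_s: 9.65
ee_pos: [0.5533, -0.0469, 0.0401]
eef_rot: [3.141, 0.0, 1.671]
force: [-2.2, -0.4, 8.5]
grip_width: 0.0004
```

```bash
python3 -m inch '[0.4,0,0,0,0,0,0, 0.4,0,0,0,0,0,0,0.4,0,0,0,0,0,0,0,0,0,0,0,0,0]';python3 -m inch '[0.3,0,0.04,0,0,0,0, 0.35,0,0,0,0,0,0,0.35,0,0,0,0,0,0,0,0,0,0,0,0,0]'
```

```text
time_s: 10.15
ee_pos: [0.5521, -0.035, 0.0399]
eef_rot: [3.141, -0.0, 1.671]
force: [-0.1, -0.1, 4.4]
grip_width: 0.0005
time_s: 10.65
ee_pos: [0.5507, -0.0252, 0.0391]
eef_rot: [-3.141, -0.0, 1.671]
force: [-0.2, 0.1, 0.6]
grip_width: 0.0004
```

```bash
python3 -m inch '[0,0,-2,0,0,0,0, 0,0,-4,0,0,0,0,0,-5,-2,0,0,0,0,0,-5,0,0,0,0,0,0,0,0,0,0,0,0]'; python3 look.py -0.033 d2
```

```text
time_s: 11.28
ee_pos: [0.4491, -0.0356, 0.1195]
eef_rot: [-3.141, -0.0, 1.67]
force: [0.6, -0.1, 1.5]
grip_width: 0.0005
side [ 0.553  -0.0336  0.0959] 0.0014752114775067563 lug pts 18 roll from up deg (+ = right of up) [  9.  -2.  -6.   5.   1.  -4.  -8.   7.   3.  -1.  -6.   1.  -4.  -7.
  -2.  -6. -15. -23.] s -0.028601841739894465
side lug [(array([370.6, 201.7]), array([0.4938, 0.0437, 0.035 ]), 0.83), (array([173.6, 242.4]), array([ 0.7993, -0.3029,  0.035 ]), 0.7), (array([334.1, 196.1]), array([ 0.5182, -0.0414,  0.035 ]), 0.64), (array([407.5, 186.8]), array([0.4109, 0.1055, 0.035 ]), 0.58)]
top [ 0.5525 -0.0345  0.1078] 0.0006127136683460826 lug pts 16 roll from up deg (+ = right of up) [ 10.  -5.   2.  26.  -6.  42.  -5.   7.  -7.  -1.   6. -42. -34.  -8.
  -1.  22.] s -0.02745879979169355
top lug [(array([280.7, 259.6]), array([0.4056, 0.0954, 0.035 ]), 0.83), (array([322.9, 219. ]), array([ 0.5261, -0.0341,  0.035 ]), 0.64)]
```

View pics/d2_side.png

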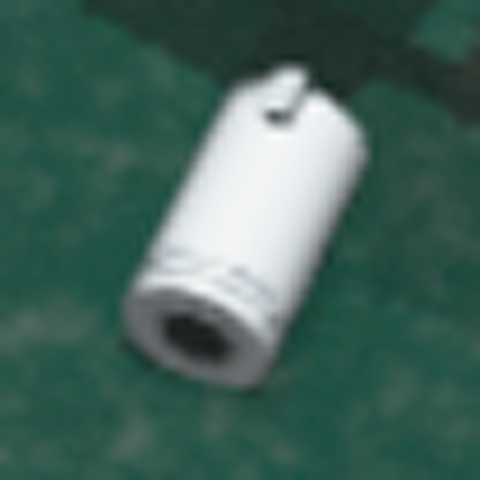

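The bushing sits with its lug on top (crop (285,95)) and its rings at the near end. The depth gives the lug within a few degrees of up. Now the grasp.

```bash
python3 - <<'E'
from h import *
np.set_printoptions(precision=3,suppress=True)
print(delta([.5528,-.034,.07],toolR(.103)))
E
```

```text
(array([-0.859, 10.017,  4.952]), array([ 0.   ,  0.   , -0.003]), array([-0.887, 10.016,  4.948]))
```

```bash
python3 -m inch '[-0.9,0,0,0,0,0,0.7, 0,5,0,0,0,0,0.7, 0,5,0,0,0,0,0.7, 0,0,2.5,0,0,0,0.7, 0,0,2.5,0,0,0,0.7, 0,0,0,0,0,0,0.7, 0,0,0,0,0,0,0.7]'; python3 - <<'E'
from h import *
np.set_printoptions(precision=3,suppress=True)
print(delta([.5528,-.034,.014],toolR(.103)))
E
```

```text
time_s: 12.35
ee_pos: [0.5524, -0.0347, 0.0702]
eef_rot: [3.141, 0.0, 1.671]
force: [-0.0, -0.3, 0.3]
grip_width: 0.0652
(array([0.066, 0.041, 5.624]), array([ 0.001,  0.   , -0.003]), array([0.064, 0.046, 5.624]))
```

```bash
python3 -m inch '[0.05,0,1.5,0,0,0,0.7, 0,0,1.5,0,0,0,0.7, 0,0,1.5,0,0,0,0.7, 0,0,1.1,0,0,0,0.7, 0,0,0,0,0,0,0.7, 0,0,0,0,0,0,0.7]'; python3 -m inch '[0,0,0,0,0,0,0.5,0,0,0,0,0,0,0.5,0,0,0,0,0,0,0.3,0,0,0,0,0,0,0.3,0,0,0,0,0,0,0.3,0,0,0,0,0,0,0.3]' 20
```

```text
time_s: 13.1
ee_pos: [0.552, -0.0339, 0.0138]
eef_rot: [3.141, 0.0, 1.671]
force: [0.8, -0.4, -0.2]
grip_width: 0.0655
time_s: 13.85
ee_pos: [0.5519, -0.034, 0.0136]
eef_rot: [3.141, 0.0, 1.671]
force: [-1.1, -1.3, 4.0]
grip_width: 0.0398
```

```bash
python3 -m inch '[0,0,-1,0,0,0,0.3,0,0,-3,0,0,0,0.3,0,0,-5,0,0,0,0.3,0,0,-5,0,0,0,0.3,0,0,-3,0,0,0,0.3,0,0,0,0,0,0,0.3,0,0,0,0,0,0,0.3]' 30; python3 - <<'E'
from h import *
np.set_printoptions(precision=3,suppress=True)
Tr=R.from_euler('ZY',[.138,-np.pi/6]).as_matrix(); o=np.array([.4977,.1668,.055])
for h in (.06,.0): print(o+Tr@[.125,0,h-.0063],delta(o+Tr@[.125,0,h-.0063],toolR(.138,np.pi/6)))
E
```

```text
time_s: 14.72
ee_pos: [0.5511, -0.0337, 0.1818]
eef_rot: [-3.139, -0.001, 1.671]
force: [0.4, -0.8, -3.9]
grip_width: 0.0397
[0.578 0.178 0.164] (array([20.794,  4.835,  1.779]), array([-0.526,  0.009, -0.037]), array([20.598,  3.972,  4.346]))
[0.608 0.182 0.112] (array([20.904,  7.845,  6.968]), array([-0.526,  0.009, -0.037]), array([20.598,  3.972, 10.346]))
```

```bash
python3 -m inch '[0,0,0,-0.13,0,-0.009,0.3,0,0,0,-0.13,0,-0.009,0.3,0,0,0,-0.13,0,-0.009,0.3,0,0,0,-0.136,0,-0.01,0.3,4,0,0,0,0,0,0.3,4,0,0,0,0,0,0.3,4,0,0,0,0,0,0.3,4,0,0,0,0,0,0.3,3,2,0,0,0,0,0.3,1,2,0,0,0,0,0.3,0,0,0,0,0,0,0.3,0,0,0,0,0,0,0.3]'; python3 - <<'E'
from h import *
np.set_printoptions(precision=3,suppress=True)
Tr=R.from_euler('ZY',[.138,-np.pi/6]).as_matrix(); o=np.array([.4977,.1668,.055])
for h in (.02,.0): print(o+Tr@[.125,0,h-.0063],delta(o+Tr@[.125,0,h-.0063],toolR(.138,np.pi/6)))
E
```

```text
time_s: 16.23
ee_pos: [0.558, 0.1685, 0.1998]
eef_rot: [2.619, 0.01, 1.706]
force: [-0.0, -0.5, -2.7]
grip_width: 0.0391
[0.598 0.181 0.129] (array([0.744, 0.071, 8.16 ]), array([-0.001,  0.01 ,  0.003]), array([0.662, 0.064, 8.167]))
[0.608 0.182 0.112] (array([ 0.764,  0.073, 10.16 ]), array([-0.001,  0.01 ,  0.003]), array([ 0.662,  0.064, 10.167]))
```

Go to 30 mm above the rails and look.

```bash
python3 -m inch '[0.66,0.06,1,0,0.01,0,0.3,0,0,3,0,0,0,0.3,0,0,3.2,0,0,0,0.3,0,0,0,0,0,0,0.3,0,0,0,0,0,0,0.3]'; cat > look2.py <<'E'
from h import *
import sys
np.set_printoptions(precision=4,suppress=True)
Tr=R.from_euler('ZY',[.138,-np.pi/6]).as_matrix(); o=np.array([.4977,.1668,.055])
ims=[]
for n in ['side','top']:
    p,d=ctrl.camera(n); u,v=w2pix(n,o+Tr@[.125,0,0]).astype(int); u0,v0=u-40,v-40
    ims.append(cv2.resize(p[v0:v0+80,u0:u0+80],(400,400),interpolation=cv2.INTER_CUBIC))
    q=(cloud(n,d)[v-60:v+60,u-60:u+60].reshape(-1,3)-o)@Tr
    for lo,hi in [(.14,.15),(.15,.165)]:
        k=q[(q[:,0]>lo)&(q[:,0]<hi)&(abs(q[:,1])<.021)&(q[:,2]>-.005)&(q[:,2]<.06)]
        if len(k)>5: print(n,lo,len(k),'y mid',np.percentile(k[:,1],[5,50,95]),'z',np.percentile(k[:,2],[5,50,95]))
    k=q[(abs(q[:,1])<.02)&(q[:,2]>-.01)&(q[:,2]<.06)&(q[:,0]>.06)&(q[:,0]<.23)]; print(n,'x ext',np.percentile(k[:,0],[1,50,99]))
    k=q[(abs(q[:,1])<.012)&(q[:,2]>.021)&(q[:,2]<.065)&(q[:,0]>.075)&(q[:,0]<.112)]; print(n,'lug?',len(k),np.median(k,0) if len(k) else '')
    for l in ['bushing_center','lug']: print(n,l,[(np.round(r['centre'],1),round(r['score'],2)) for r in ctrl.place_of(n,l) if abs(r['centre'][0]-u)<40])
    print('expected px entry,entrylug,seat',*[w2pix(n,o+Tr@x) for x in ([.125,0,0],[.097,0,.023],[.105,0,0])])
save(np.hstack(ims),sys.argv[1])
x=ctrl.get_obs(); print('tcp trough',(x['ee_pos']-o)@Tr,x['force'])
E
python3 look2.py e1.png
```

```text
time_s: 16.85
ee_pos: [0.5943, 0.1806, 0.14]
eef_rot: [2.615, 0.001, 1.711]
force: [0.5, 0.1, -2.6]
grip_width: 0.0398
side 0.14 42 y mid [-0.0159  0.0014  0.0175] z [0.0392 0.049  0.0515]
side 0.15 364 y mid [-0.014   0.0021  0.0181] z [0.0162 0.0342 0.05  ]
side x ext [0.0951 0.1593 0.1647]
side lug? 56 [0.1044 0.0013 0.0506]
side bushing_center [(array([420.3, 187.5]), 0.78), (array([417.3, 228.3]), 0.76), (array([375.4, 191.8]), 0.7)]
side lug [(array([425.9, 212. ]), 0.97), (array([407. , 190.6]), 0.6)]
expected px entry,entrylug,seat [414.5282 240.9655] [418.7294 225.355 ] [415.5993 236.7787]
top 0.14 47 y mid [-0.0178 -0.0042  0.0159] z [0.0358 0.0472 0.0537]
top 0.15 120 y mid [-0.016  -0.0006  0.0173] z [0.0181 0.0427 0.053 ]
top x ext [0.1055 0.149  0.165 ]
top lug? 9 [0.1079 0.0059 0.0503]
top bushing_center [(array([245.1, 194.1]), 0.8), (array([270.4, 263.9]), 0.64)]
top lug [(array([245.4, 206.3]), 0.71), (array([277.2, 259. ]), 0.53)]
expected px entry,entrylug,seat [247.3784 191.3916] [248.6782 203.3763] [248.8147 197.6413]
tcp trough [0.1274 0.0005 0.025 ] [-0.6232  0.093  -3.1178]
```

View pics/e1.png

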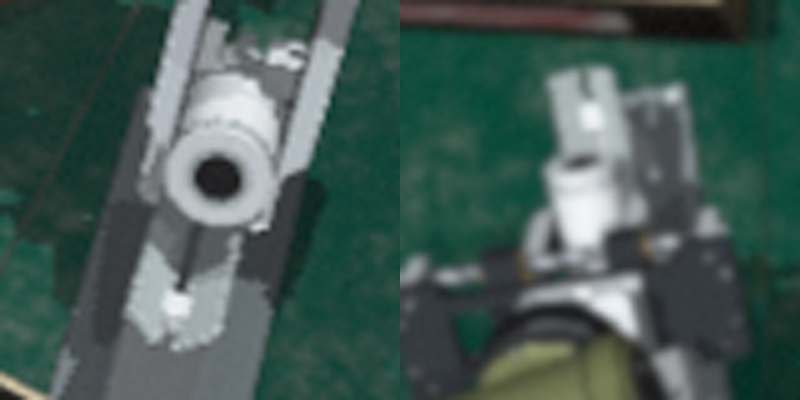

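The bushing is held above the open rails, in line with the V in both views (side crop (218,150), top crop (585,205)), lug on the upper side. It measures within 1 mm of the middle, with its centre at x≈129 mm and its axis about 31 mm above the seat axis. Lowering.

```bash
python3 -m inch '[0,0,0.8,0,0,0,0.3,0,0,0.8,0,0,0,0.3,0,0,0.8,0,0,0,0.3,0,0,0.3,0,0,0,0.3,0,0,0,0,0,0,0.3]'; python3 -m inch '[0,0,0.2,0,0,0,0.3,0,0,0,0,0,0,0.3]'
```

```text
time_s: 17.77
ee_pos: [0.6079, 0.1825, 0.1159]
eef_rot: [2.616, 0.001, 1.711]
force: [-0.5, 0.4, -3.2]
grip_width: 0.0393
time_s: 18.02
ee_pos: [0.6091, 0.1824, 0.115]
eef_rot: [2.615, 0.001, 1.711]
force: [-2.1, -3.8, -0.2]
grip_width: 0.0395
```

```bash
python3 -m inch '[0,0,0.1,0,0,0,0.3,0,0,0,0,0,0,0.3]'; python3 -c "
from h import *
Tr=R.from_euler('ZY',[.138,-np.pi/6]).as_matrix(); o=np.array([.4977,.1668,.055])
x=ctrl.get_obs(); print('tcp trough',(x['ee_pos']-o)@Tr,Tr.T@x['force'])"
```

```text
time_s: 18.27
ee_pos: [0.6096, 0.182, 0.1148]
eef_rot: [2.615, 0.002, 1.711]
force: [-8.6, -9.0, 8.5]
grip_width: 0.0392
tcp trough [ 0.12771385 -0.0003321  -0.00472134] [-4.15972914 -7.73372064 12.21237597]
```

```bash
cat > st.py <<'E'
from h import *
np.set_printoptions(precision=4,suppress=True)
Tr=R.from_euler('ZY',[.138,-np.pi/6]).as_matrix(); o=np.array([.4977,.1668,.055])
x=ctrl.get_obs(); print('tcp trough',(x['ee_pos']-o)@Tr,Tr.T@x['force'],Tr.T@x['moment'])
E
python3 -m inch '[-0.1,0,0,0,0,0,0.3,0,0,0,0,0,0,0.3]'>/dev/null; python3 st.py;python3 -m inch '[-0.05,0,0.05,0,0,0,0.3,0,0,0,0,0,0,0.3]'>/dev/null; python3 st.py
```

```text
tcp trough [ 0.1277 -0.0009 -0.0051] [-1.8513 -4.8184  6.9243] [-0.8878  0.6243 -0.0336]
tcp trough [ 0.1278 -0.0014 -0.0055] [-2.63   -5.8271  7.3794] [-0.8466  0.5901 -0.0218]
```

```bash

python3 -m inch '[-0.1,0,0.05,0,0,0,0.3,0,0,0,0,0,0,0.3]'>/dev/null; python3 st.py;python3 -m inch '[-0.1,0,0.05,0,0,0,0.3,0,0,0,0,0,0,0.3]'>/dev/null; python3 st.py
```

```text
tcp trough [ 0.1278 -0.0019 -0.0059] [-2.3582 -1.2446  9.5246] [-0.1057  0.6775 -0.0963]
tcp trough [ 0.1278 -0.0019 -0.006 ] [-5.1583  5.6312 17.1605] [ 1.1624  1.2628 -0.1756]
```

```bash

python3 -m inch '[0.08,0,-0.1,0,0,0,0.3,0,0,0,0,0,0,0.3]'>/dev/null; python3 st.py;python3 -m inch '[0,0,0,0,0,0,0.5,0,0,0,0,0,0,0.6,0,0,0,0,0,0,0.6,0,0,0,0,0,0,0.6,0,0,0,0,0,0,0.6,0,0,0,0,0,0,0.6]'; python3 st.py; python3 look2.py e2.png
```

```text
tcp trough [ 0.1273 -0.0019 -0.0059] [-2.3848  2.7354  5.3246] [ 0.6781  0.6699 -0.0993]
time_s: 20.27
ee_pos: [0.61, 0.1801, 0.1132]
eef_rot: [2.616, 0.001, 1.711]
force: [0.8, -0.3, -0.3]
grip_width: 0.0564
tcp trough [ 0.127  -0.0023 -0.0061] [ 0.4631 -0.4447 -0.6368] [ 0.0249  0.2827 -0.0036]
side 0.14 40 y mid [-0.0168 -0.0003  0.0171] z [-0.0032  0.0044  0.0168]
side x ext [0.0622 0.1241 0.1413]
side lug? 26 [0.0823 0.0015 0.0252]
side bushing_center [(array([413.7, 236.9]), 0.96), (array([375.4, 192.7]), 0.84), (array([418.4, 187.8]), 0.56)]
side lug [(array([418.8, 222.9]), 0.66), (array([409.2, 189.2]), 0.56)]
expected px entry,entrylug,seat [414.5282 240.9655] [418.7294 225.355 ] [415.5993 236.7787]
top 0.14 18 y mid [-0.0155  0.0014  0.0141] z [-0.0029  0.0064  0.0187]
top x ext [0.1055 0.1345 0.1716]
top lug? 1 [0.1108 0.0021 0.0219]
top bushing_center [(array([246.3, 196.5]), 0.46)]
top lug [(array([278.2, 259.1]), 0.46)]
expected px entry,entrylug,seat [247.3784 191.3916] [248.6782 203.3763] [248.8147 197.6413]
tcp trough [ 0.127  -0.0023 -0.0062] [-0.9809 -0.2698 -0.05  ]
```

View pics/e2.png

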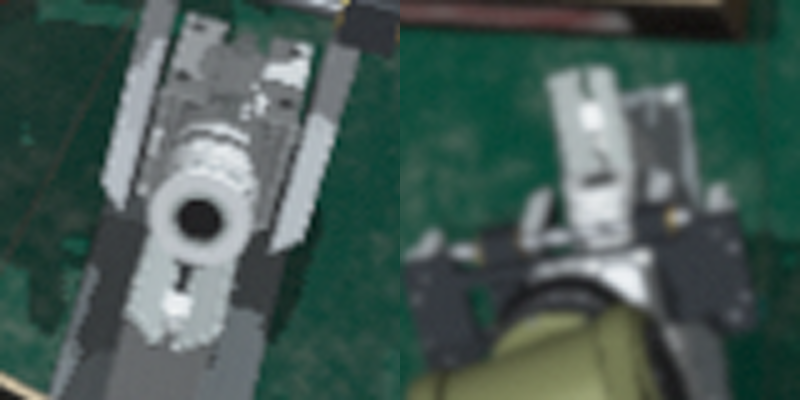

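The bushing has slid down. Its rear face is at about x=0.141, so the centre is near 105–106 mm, the seat value, and the lug has entered the slot. I retract square to the slope and check clear.

```bash
python3 -m inch '[0,0,-1,0,0,0,0.6,0,0,-2,0,0,0,0.6,0,0,-4,0,0,0,0.6,0,0,-5,0,0,0,0.6,0,0,-5,0,0,0,0.6,0,-3,-4,0,0,0,0.6,-5,-3,0,0,0,0,0.6,-5,-3,0,0,0,0,0.6,-5,0,0,0,0,0,0.6,-5,0,0,0,0,0,0.6,-5,0,0,0,0,0,0.6,0,0,0,0,0,0,0.6,0,0,0,0,0,0,0.6]'; python3 look2.py e3.png; python3 - <<'E'
from h import *
np.set_printoptions(precision=4,suppress=True)
Tr=R.from_euler('ZY',[.138,-np.pi/6]).as_matrix(); o=np.array([.4977,.1668,.055])
p,d=ctrl.camera('side'); C=cloud('side',d)
q=((C.reshape(-1,3))-o)@Tr
k=q[(abs(q[:,1])<.006)&(q[:,0]>.0)&(q[:,0]<.16)&(q[:,2]>-.01)&(q[:,2]<.035)]
for x in np.arange(0,.15,.007):
    m=k[(k[:,0]>=x)&(k[:,0]<x+.007)]; print(round(x,3),len(m),np.percentile(m[:,2],[10,50,90]) if len(m) else '')
k=q[(abs(q[:,1])<.02)&(abs(q[:,2])<.02)&(q[:,0]>.12)&(q[:,0]<.15)]; print('rear face x',np.percentile(k[:,0],[50,90,97]))
D=np.load('/tmp/side0.npz')['d'];
for u,v in [(272,247),(312,260)]: print('spacer',C[v,u],cloud('side',D)[v,u])
E
```

```text
time_s: 22.2
ee_pos: [0.4633, -0.0926, 0.2501]
eef_rot: [2.616, 0.001, 1.711]
force: [0.2, -0.3, 0.2]
grip_width: 0.0565
side 0.14 32 y mid [-0.0124  0.0032  0.0137] z [-0.0044  0.0037  0.0189]
side x ext [0.0615 0.1252 0.1415]
side lug? 26 [0.082  0.0005 0.0255]
side bushing_center [(array([419.4, 185.5]), 0.93), (array([421.1, 223.2]), 0.71), (array([374.9, 192.8]), 0.66), (array([414.9, 236.1]), 0.57)]
side lug [(array([421.8, 222.8]), 0.88), (array([407. , 187.7]), 0.71), (array([415.2, 238.3]), 0.49)]
expected px entry,entrylug,seat [414.5282 240.9655] [418.7294 225.355 ] [415.5993 236.7787]
top 0.14 18 y mid [-0.0183 -0.0037  0.0151] z [-0.0034  0.0081  0.0198]
top x ext [0.0616 0.1044 0.142 ]
top lug? 27 [ 0.0828 -0.0003  0.0233]
top bushing_center [(array([248.1, 196.9]), 0.82), (array([248.6, 192.3]), 0.72), (array([268.9, 268.1]), 0.64)]
top lug [(array([251.1, 209.3]), 0.84), (array([278.7, 256.9]), 0.82)]
expected px entry,entrylug,seat [247.3784 191.3916] [248.6782 203.3763] [248.8147 197.6413]
tcp trough [ 0.0374 -0.2518  0.2036] [0.5288 0.2442 0.4273]
0.0 7 [0.0196 0.0262 0.028 ]
0.007 14 [0.0198 0.0245 0.0277]
0.014 10 [0.0195 0.0212 0.0262]
0.021 8 [0.0195 0.0201 0.0215]
0.028 6 [0.0194 0.0203 0.0208]
0.035 7 [0.0197 0.0203 0.0215]
0.042 9 [0.0196 0.0202 0.0206]
0.049 7 [0.0192 0.0197 0.0207]
0.056 1 [0.0202 0.0202 0.0202]
0.063 3 [0.0196 0.0205 0.025 ]
0.07 8 [0.0202 0.0258 0.0272]
0.077 18 [0.0194 0.0224 0.0273]
0.084 10 [0.0196 0.0211 0.0269]
0.091 10 [0.0193 0.0202 0.0205]
0.098 5 [0.02   0.0209 0.0213]
0.105 10 [0.0194 0.0203 0.0216]
0.112 10 [0.0193 0.0198 0.0207]
0.119 9 [0.0194 0.0202 0.021 ]
0.126 8 [0.0198 0.0207 0.021 ]
0.133 75 [-0.0065  0.0086  0.0199]
0.14 18 [-0.0049  0.0034  0.014 ]
0.147 0 
rear face x [0.1387 0.1409 0.1455]
spacer [ 0.7106 -0.0982  0.039 ] [ 0.7109 -0.098   0.0396]
spacer [ 0.699  -0.0042  0.039 ] [ 0.6999 -0.0037  0.0408]
```

View pics/e3.png

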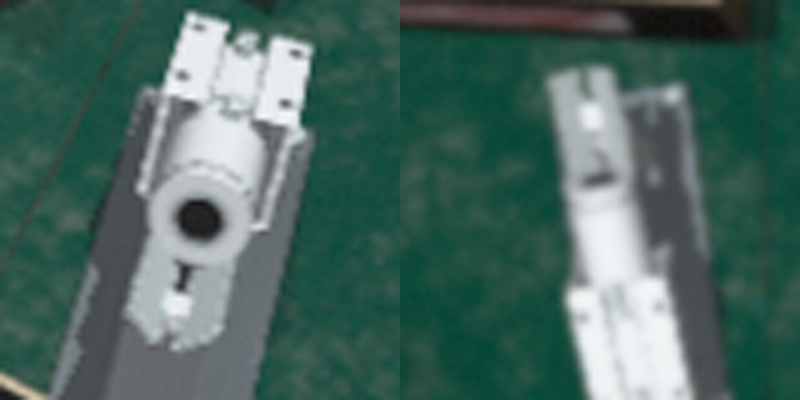

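The bushing is seated: rear face at about 140 mm, lug points at x≈70–84 mm in the middle of the slot, and the axis on nominal. The loaded bushing's lug is still at the stop, the spacers have not moved and the arm is clear.

```bash
python3 -c "
from station import ctrl; print(ctrl.hand_in())"
```

```text
the job is handed in; nothing more can be done
None
```

The bushing is loaded and seated against the one already in the magazine, and the job was handed in at about 23 s on the robot's clock.

**What I did**
- I rolled the bare aluminium bushing lug up in two light strokes of about 33 mm, without lifting it. The axis moved 33 mm, about 94°, and depth readings put the lug within a few degrees of straight up.
- I gripped it at mid-length, lifted it and tilted it 30° in line with the trough.
- I set it on the open rails with the centre at about 128 mm, nudging it sideways about 2 mm until both rails bore. I then opened the fingers, and it slid down by itself.

**Last checks, with the arm clear**
- The rear face is at about 140 mm, so the centre is at about 105 mm, the seat value.
- The lug is on the slot's middle line, at 70–84 mm uphill.
- The loaded bushing's lug is still at the stop, and the spacer readings match the start to about 2 mm, which is within the calibration.

**What disagreed**
- While finding contact for the second stroke, the press briefly reached about 20 N instead of 5 N. I backed off before rolling, but the strokes themselves ran between about 1 and 11 N.
- The trough's middle line came out about 2 mm off my fit on contact, again about the calibration's accuracy.

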